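Find the brace behind the panel and mark it

TASK

One of the three bays of the blue practice panel has a hidden brace under it: its yellow ends stick out at the panel's near and far edges. Press down on that bay, firmly (about 10 N), until you feel the brace push back, and leave the orange marker standing upright in the middle of that bay. Do not knock over the white hardener bottle.

Things in the scene. Friction and masses are not known exactly. Their poses are not given: they have to be found in the camera images.
- marker_mid (a point): the orange magnet marker: an upright cylinder 40 mm across and 70 mm tall with a black foot and a white top, loose on the bench, about 0.12 kg; this point is its centre, 35 mm above its underside; z points up along it
- brace_spot (a point): the middle of the braced bay, on its top surface. The panel lies flat, its top about 60 mm above the bench, in a dark frame; it has three equal blue bays side by side, each 180 mm long (x axis of this point) and 90 mm wide (y axis), spaced 93 mm. The brace is a yellow bar 42 mm wide that runs lengthwise under the middle of one bay and sticks out 35 mm beyond both short ends of it, 14 mm below the skin's top. Which of the three bays has it varies
- braced_bay (a joint): how far the braced bay's skin is pressed down, in m: 0 at rest, 0.006 at most. It is stiff: about 1 N to start, then 2.5 N per mm, so 10 N gives 3.6 mm. The two bays without the brace are soft (0.4 N per mm, 12 mm at most)
- hardener: bystander: a white plastic bottle with a red cap, 52 mm across and 130 mm tall, standing loose on the bench beyond the marker; origin at the centre of its underside, z up
Things that resemble listed ones, but are neither listed nor needed, are in the scene too. What is shaped like the part that bears marker_mid but green or turquoise is not meant.

How it is judged:
By the outcome, as a careful person would: the job done as asked, in the order asked, and still so for the second after the job is handed in, with the robot touching nothing.
It also fails if it takes over 38 s, if anything falls off the work surface, if the arm or the gripper's body presses on something with over 40 N, if the wrist force passes 120 N, or if a joint passes its speed limit or range.

ROBOT

A 6-joint arm with a two-finger parallel gripper is mounted at the origin on the work surface. World frame = base frame: x ahead of the robot, y to its left, z up, the work surface at z = 0. Lengths are in m, angles in rad, forces in N, time in s.
With the tool pointing down it reaches from about 0.375 to 0.9 m from the base axis. Payload 3.1 kg.
Tool frame: the origin (TCP) lies at the centre of the arm's flange, where the gripper is bolted on; the fingertips stand 173 mm ahead of it and the grasp point (between the pads) lies 155 mm ahead of it (tip_extent is the distance from the TCP to the fingertips, in m); z points along the fingers, y is the direction in which the jaws open and shut (so a half turn about z gives the same grasp; the last joint's range is limited). The gripper opens to 85 mm and grips with 20 to 120 N. Pads are 22 mm wide; open, the fingers measure 114 mm over their backs; the gripper's body (76 mm by 85 mm) begins 54 mm behind the grasp point. The pads swing forward as they close: fully open they stand 13 mm farther back than shut.
Start: joints at [-1.423, 0.527, 1.433, -0, 1.181, -0.178], TCP at [0.201, -0.592, 0.405] pointing down, gripper open.
Joint ranges: [-3.08, 3.08], [-0.75, 2.2], [0.22, 2.44], [-1.43, 4.57], [0, 2.65], [-2.85, 2.85]. Speed limits (rad/s): [2.79, 2.79, 3.14, 3.14, 3.14, 3.14].

INTERFACE

Orientations are given as a unit quaternion [x, y, z, w].
In Python, from station import sense, snapshot, sign_off, tip_extent gives the robot as it stands. The module is installed in compiled form; this text tells all that it offers.
- The arm moves only by the tool servo_tool, never from a script. Its argument "rows" is a list of rows, each a list of 3 entries, a list of its own where there are three numbers: the shift along the tool's x, y, z in mm, then the turn about the tool's z in degrees, then the opening, from -1 (shut) to 1 (fully open), so that 0 is half open. A call has 1 to 8 rows; each row is the pose to reach, as a shift and turn from the pose measured when the call began, along the tool's axes at that moment; what a row does not reach only later rows make up. A row lasts 1/10 s, in which the tool goes at most 50 mm and 8.59 degrees, less where a joint would pass 70% of its speed; a pose out of reach is approached as far as the arm can. A call with a gripper value outside its range is refused whole. The fingers move at their own pace and stop on an object; "force" is the grip in N (left out, the last holds). Time passes only in rows, so rows that repeat a pose let the fingers close. It gives the time, the measured TCP pose, the force and the opening at its end, in the units of the state.
- sense(): the state, without advancing time (a new reading comes with each control period).
- snapshot(name): name is "side" or "top"; returns a dict with "image" (420x560x3 uint8, blue, green, red), "z_map" (420x560 float32, m along the optical axis (not along the pixel's ray), 0 where there is no reading), "vertical_fov" (degrees; the focal length in pixels is half the picture's height over the tangent of half this angle, whatever the lens; pixels are square), "cx", "cy" (the principal point, pixels), "k1" (the pictures are not rectified: a ray, as slopes to the right and down, at radius r is drawn at 1 + k1 r^2 times it, then the intrinsics apply), "cam_to_world" (4x4, takes a point from camera to world coordinates). Camera axes: x right, y down, z forward; pixel columns grow to the right and rows downward; lengths in m; the calibration is good to about 2 mm. A picture is of the moment at which its call begins.
- sign_off(): hands the job in, once; it reports no verdict.
The state is a dict: "t": time; "q": joint angles; "qd": joint speeds; "tau": joint torques, N m; "tcp_pos": TCP position; "tool_rot": TCP orientation; "force": force on the tool from outside, world axes, zero at the start; "ft_torque": the same for the moment, N m; "finger_gap": opening from 0.0 (shut) to 1.0 (fully open).
Only numpy, scipy, OpenCV 4.12 (cv2) and the standard library are available. Lean on these libraries where they do the work, as an engineer would, in place of code of your own. Each camera call takes 0.05 s, during which the arm holds its last target. There are 200 camera calls.

## Working session

There is one attempt and no reset: what is moved stays moved. The work goes in short steps, Python scripts to look and compute and a tool call to move; the robot and the scene stay as the last step left them, time stands still between calls to the robot, and variables do not carry over. Pictures are saved under pics/ and viewed, about 8 in all and at most 12, crops included, and the job is handed in when it is done.

Besides the shell and the picture viewer there is one more tool, called after "Emit:" as name(argument=value, ...), one argument or row to a line, values as JSON. servo_tool: Moves the arm, as the interface text tells. Its arguments: {"type":"object","properties":{"rows":{"type":"array"},"force":{"type":"number"}},"required":["rows"]}

```bash
mkdir -p pics; cat > h.py <<'E'
import numpy as np, cv2
from station import sense, snapshot, sign_off, tip_extent
def K(s):
    f=s["image"].shape[0]/2/np.tan(np.radians(s["vertical_fov"])/2)
    return np.array([[f,0,s["cx"]],[0,f,s["cy"]],[0,0,1.]]),np.array([s["k1"],0,0,0,0.])
def slopes(s,uv):
    k,d=K(s); return cv2.undistortPoints(np.array(uv,float).reshape(-1,1,2),k,d).reshape(-1,2)
def onplane(s,uv,z):
    T=np.array(s["cam_to_world"]); r=np.c_[slopes(s,uv),np.ones(len(uv))]@T[:3,:3].T
    o=T[:3,3]; return o+r*((z-o[2])/r[:,2])[:,None]
def cloud(s):
    h,w=s["z_map"].shape; v,u=np.mgrid[:h,:w]; sl=slopes(s,np.c_[u.ravel(),v.ravel()])
    T=np.array(s["cam_to_world"]); z=s["z_map"].ravel()
    return (np.c_[sl*z[:,None],z]@T[:3,:3].T+T[:3,3]).reshape(h,w,3)
E
python3 - <<'E'
from h import *
a=snapshot("top");b=snapshot("side")
cv2.imwrite("pics/top.png",a["image"]);cv2.imwrite("pics/side.png",b["image"])
print(sense(),tip_extent,a["vertical_fov"],a["k1"],a["cam_to_world"],b["cam_to_world"])
E
```

```text
{'t': 0.1, 'q': array([-1.42250115e+00,  5.28369987e-01,  1.43378874e+00, -3.47203085e-05,
        1.18143180e+00, -1.78482626e-01]), 'qd': array([ 0.00122435, -0.00057196, -0.00229923,  0.00049075, -0.00016115,
       -0.00031716]), 'tau': array([ 3.50650071e-04, -4.43302774e+01, -1.78586322e+01, -2.52113705e-04,
        3.83791412e-03,  1.92763019e-05]), 'tcp_pos': array([ 0.20060705, -0.59159328,  0.40382849]), 'tool_rot': array([ 9.86680135e-01,  1.62669339e-01, -9.75251461e-07, -9.99064071e-04]), 'force': array([ 0.30431467, -0.0753096 , -0.36723446]), 'ft_torque': array([-0.01239891, -0.0117737 , -0.0448153 ]), 'finger_gap': 0.9983204469225737} 0.1734 56.03092830610166 -0.0028961640446808876 [[ 0.01531897 -0.9818182   0.18920454  0.4517726 ]
 [-0.99987468 -0.01428635  0.00682037  0.08044598]
 [-0.00399332 -0.18928531 -0.98191401  0.8820936 ]
 [ 0.          0.          0.          1.        ]] [[ 0.99914776 -0.02514591  0.03273272  0.55342877]
 [-0.04107146 -0.68460401  0.72775716 -0.79075889]
 [ 0.00410884 -0.72848132 -0.68505334  0.88014784]
 [ 0.          0.          0.          1.        ]]
```

View pics/top.png

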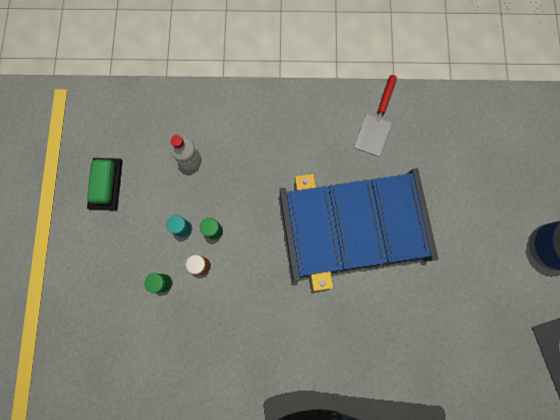

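View pics/side.png

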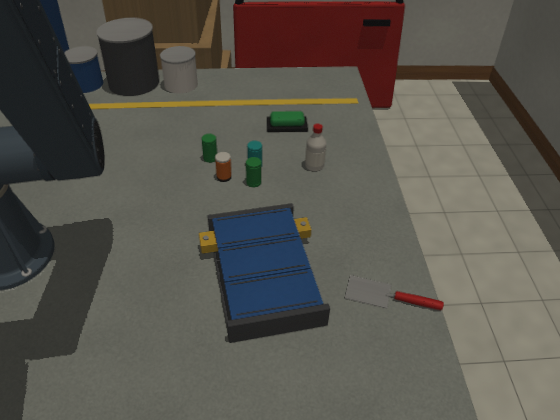

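Top view: the orange marker with the white top is at (197,265). The green cylinders at (157,283) and (210,228) and the turquoise one at (178,225) are excluded by colour. The yellow brace ends at (305,182) and (321,282) both belong to the leftmost bay, the one with larger y. The bottle is at (185,150). Next I measure these and check one crop.

```bash
python3 - <<'E'
from h import *
for n in("top","side"):
    s=snapshot(n);im=s["image"];hsv=cv2.cvtColor(im,cv2.COLOR_BGR2HSV);P=cloud(s)
    if n=="top": cv2.imwrite("pics/crop.png",cv2.resize(im[140:300,130:350],None,fx=3.5,fy=3.5,interpolation=cv2.INTER_CUBIC))
    print(n)
    for c,lo,hi in(("orange",(4,150,60),(16,255,255)),("yellow",(18,130,90),(32,255,255)),("blue",(105,120,40),(125,255,255)),("green",(50,100,40),(80,255,255)),("turq",(84,100,40),(98,255,255)),("red",(0,150,80),(3,255,255)),("white",(0,0,150),(30,70,255))):
        m=cv2.inRange(hsv,lo,hi); k,l,st,ce=cv2.connectedComponentsWithStats(m)
        for i in range(1,k):
            if st[i,4]<40 or st[i,4]>9000: continue
            p=P[(l==i)&(s["z_map"]>0)]
            md=np.median(p,axis=0)
            if md[2]<-.05 or not .1<md[0]<.9: continue
            zt=np.percentile(p[:,2],95); t=p[p[:,2]>zt-.006]
            r=cv2.minAreaRect(t[:,:2].astype(np.float32)*1000)
            print(c,ce[i].round(),st[i,4],"ztop %.3f"%zt,"topctr",np.round(r[0]),np.round(r[1]),round(r[2],1))
E
```

```text
top
orange [206. 267.] 65 ztop 0.059 topctr [481. 239.] [ 2. 18.] 57.3
yellow [ 39. 258.] 4446 ztop 0.003 topctr [541. 619.] [ 35. 742.] 89.9
yellow [305. 182.] 229 ztop 0.048 topctr [676.  29.] [30. 41.] 9.5
yellow [321. 281.] 311 ztop 0.048 topctr [462.  -6.] [35. 41.] 9.5
blue [547. 246.] 734 ztop 0.081 topctr [ 547. -477.] [20. 80.] 86.2
green [101. 181.] 1043 ztop 0.041 topctr [674. 485.] [95. 47.] 0.0
green [211. 228.] 349 ztop 0.072 topctr [569. 230.] [38. 36.] 46.4
green [158. 283.] 417 ztop 0.072 topctr [452. 336.] [36. 37.] 1.1
turq [178. 226.] 392 ztop 0.072 topctr [574. 300.] [38. 37.] 41.6
red [176. 140.] 105 ztop 0.132 topctr [735. 293.] [23. 21.] 29.2
white [372. 135.] 906 ztop 0.006 topctr [ 804. -133.] [63. 89.] 70.4
white [195. 264.] 287 ztop 0.072 topctr [491. 255.] [36. 38.] 47.5
side
orange [223. 170.] 229 ztop 0.061 topctr [491. 241.] [33. 14.] 1.4
yellow [223. 103.] 1373 ztop 0.004 topctr [481. 620.] [854.  41.] 0.0
yellow [302. 224.] 156 ztop 0.049 topctr [673.  31.] [34. 43.] 8.6
yellow [207. 240.] 234 ztop 0.049 topctr [462.  -4.] [33. 47.] 10.6
blue [264. 264.] 7867 ztop 0.063 topctr [582. -78.] [178. 280.] 9.3
green [287. 118.] 458 ztop 0.044 topctr [673. 482.] [42. 93.] 86.2
green [209. 147.] 346 ztop 0.072 topctr [454. 338.] [40. 36.] 74.0
green [253. 171.] 417 ztop 0.072 topctr [571. 232.] [38. 39.] 20.8
turq [255. 149.] 222 ztop 0.073 topctr [574. 301.] [38. 34.] 89.0
red [318. 126.] 40 ztop 0.134 topctr [734. 293.] [21. 19.] 53.5
```

View pics/crop.png

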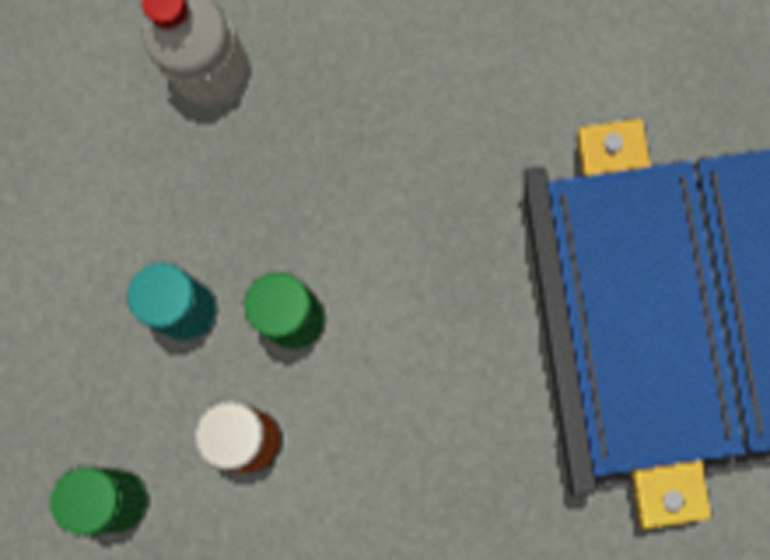

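The crop confirms the choice. The marker is at about (0.491, 0.255), with its top at 0.072. The middle of the braced bay is about (0.568, 0.0125), from the midpoint of the yellow ends; the panel centre plus 93 mm agrees to 2 mm. I press first, with the fingers shut.

Emit:
servo_tool(
  rows=[
    [[542,-454,80],0,-1],
    [[542,-454,80],0,-1],
    [[542,-454,80],0,-1],
    [[542,-454,80],0,-1],
    [[542,-454,80],0,-1],
    [[542,-454,80],0,-1],
    [[542,-454,80],0,-1],
    [[542,-454,80],0,-1],
  ],
)

```text
t: 1.0
tcp_pos: [0.4079, -0.2506, 0.3597]
tool_rot: [0.987, 0.162, 0.0, -0.001]
force: [1.5, -0.4, 0.3]
finger_gap: 0.0
```

Emit:
servo_tool(
  rows=[
    [[236,-198,80],0,-1],
    [[236,-198,80],0,-1],
    [[236,-198,80],0,-1],
    [[236,-198,80],0,-1],
    [[236,-198,80],0,-1],
    [[236,-198,80],0,-1],
    [[236,-198,80],0,-1],
    [[236,-198,95],0,-1],
  ],
)

```text
t: 1.8
tcp_pos: [0.5699, 0.0157, 0.2654]
tool_rot: [0.986, 0.165, 0.002, -0.0]
force: [0.2, 0.0, -0.4]
finger_gap: 0.0
```

```bash
python3 - <<'E'
from h import *
s=snapshot("top");print(sense());P=cloud(s)
cv2.imwrite("pics/press.png",snapshot("side")["image"])
d=P[...,:2]-[.568,.0125]; c,n=np.cos(np.radians(9.5)),np.sin(np.radians(9.5))
a=d@[c,n];b=d@[-n,c]
m=(abs(a)<.08)&(abs(b)<.04)&(P[...,2]<.08)&(s["z_map"]>0);print(m.sum(),np.percentile(P[m][:,2],[10,50,90]))
m=(abs(a)<.1)&(b>.045)&(b<.07)&(P[...,2]<.12)&(s["z_map"]>0);print(np.percentile(P[m][:,2],[50,95]))
E
```

```text
{'t': 1.85, 'q': array([-1.71076468e-01,  6.52920278e-01,  1.69169586e+00,  1.54508018e-03,
        7.99370514e-01,  1.06907456e+00]), 'qd': array([-0.03630097, -0.01816862,  0.03926033, -0.00711907,  0.07121471,
       -0.0036621 ]), 'tau': array([ 9.62711200e-01, -4.81898081e+01, -1.36592942e+01,  7.54103903e-02,
       -2.65100179e-01,  2.37168046e-02]), 'tcp_pos': array([0.56812483, 0.01463077, 0.26259859]), 'tool_rot': array([ 9.86453051e-01,  1.64038531e-01, -9.47297547e-04, -9.17311789e-04]), 'force': array([-0.83052001,  0.27418481, -0.54677254]), 'ft_torque': array([ 4.82483275e-02, -2.10854915e-05, -1.00477597e-02]), 'finger_gap': 0.00023075482870444242}
4 [0.05847654 0.06056017 0.06220585]
[0.00078164 0.06135055]
```

Emit:
servo_tool(
  rows=[
    [[0,0,12],0,-1],
    [[0,0,22],0,-1],
    [[0,0,25],0,-1],
    [[0,0,27],0,-1],
    [[0,0,28],0,-1],
    [[0,0,28],0,-1],
  ],
)

```text
t: 2.5
tcp_pos: [0.5675, 0.0136, 0.2354]
tool_rot: [0.987, 0.163, -0.002, -0.001]
force: [-0.3, 0.3, -0.1]
finger_gap: -0.003
```

Emit:
servo_tool(
  rows=[
    [[0,0,1],0,-1],
    [[0,0,2],0,-1],
    [[0,0,3],0,-1],
    [[0,0,3],0,-1],
  ],
)

```text
t: 2.9
tcp_pos: [0.5676, 0.0136, 0.2328]
tool_rot: [0.987, 0.163, -0.001, -0.001]
force: [-0.8, -0.5, 2.8]
finger_gap: -0.004
```

Contact at about TCP z = 0.2335, with the force at 2.8 N. I keep pressing.

Emit:
servo_tool(
  rows=[
    [[0,0,1],0,-1],
    [[0,0,2],0,-1],
    [[0,0,2],0,-1],
  ],
)

```text
t: 3.2
tcp_pos: [0.5676, 0.0136, 0.2313]
tool_rot: [0.987, 0.163, -0.001, -0.001]
force: [-2.0, -0.4, 6.8]
finger_gap: -0.001
```

Emit:
servo_tool(
  rows=[
    [[0,0,1],0,-1],
    [[0,0,2],0,-1],
    [[0,0,2],0,-1],
    [[0,0,2],0,-1],
  ],
)

```text
t: 3.6
tcp_pos: [0.5676, 0.0137, 0.2302]
tool_rot: [0.987, 0.163, -0.001, -0.001]
force: [-3.1, 0.5, 9.8]
finger_gap: 0.0
```

Emit:
servo_tool(
  rows=[
    [[0,0,1],0,-1],
    [[0,0,1],0,-1],
    [[0,0,1],0,-1],
    [[0,0,1],0,-1],
  ],
)

```text
t: 4.0
tcp_pos: [0.5675, 0.0137, 0.2302]
tool_rot: [0.987, 0.163, -0.001, -0.001]
force: [-1.1, -0.3, 8.5]
finger_gap: 0.0
```

Emit:
servo_tool(
  rows=[
    [[0,0,2],0,-1],
    [[0,0,2],0,-1],
    [[0,0,2],0,-1],
    [[0,0,2],0,-1],
    [[0,0,2],0,-1],
  ],
)

```text
t: 4.5
tcp_pos: [0.5674, 0.0137, 0.2295]
tool_rot: [0.987, 0.164, -0.001, -0.0]
force: [-2.3, 0.7, 10.6]
finger_gap: 0.002
```

Force is 10.6 N at about 2.5 N/mm, which is the stiff response of the braced bay. Now I lift and go to the marker, with the jaws turned into the gap between its neighbours.

Emit:
servo_tool(
  rows=[
    [[0,0,-45],0,-1],
    [[0,0,-90],0,0],
    [[6,-50,-120],8,0.8],
    [[6,-95,-120],16,0.8],
    [[6,-140,-120],24,0.8],
    [[6,-185,-120],32,0.8],
    [[6,-230,-120],39,0.8],
    [[6,-253,-120],39,0.8],
  ],
)

```text
t: 5.3
tcp_pos: [0.4897, 0.258, 0.3495]
tool_rot: [0.985, -0.175, -0.001, -0.001]
force: [-0.1, -0.4, -0.7]
finger_gap: 0.901
```

Emit:
servo_tool(
  rows=[
    [[0,0,0],0,0.8],
    [[0,0,0],0,0.8],
  ],
)

```text
t: 5.5
tcp_pos: [0.4893, 0.2584, 0.3491]
tool_rot: [0.985, -0.174, -0.002, -0.0]
force: [-0.8, -0.3, -0.2]
finger_gap: 0.896
```

```bash
cat > d.py <<'E'
import sys; from h import *
from scipy.spatial.transform import Rotation as R
s=sense(); r=R.from_quat(s["tool_rot"]).as_matrix(); t=np.array(eval(sys.argv[1]))
print("t",s["t"],"pos",s["tcp_pos"].round(4),"shift mm",(r.T@(t-s["tcp_pos"])*1000).round(1),"jaw yaw",np.degrees(np.arctan2(r[1,1],r[0,1])).round(1),"gap",s["finger_gap"],"F",s["force"].round(1),"q6",s["q"][5])
E
python3 d.py "[.491,.255,.2]"
python3 - <<'E'
from h import *
a=snapshot("side");cv2.imwrite("pics/above.png",a["image"][60:260,80:380].repeat(2,0).repeat(2,1))
E
```

```text
t 5.5 pos [0.4893 0.2584 0.3491] shift mm [  3.3   2.6 149.1] jaw yaw -110.0 gap 0.896136659377364 F [-0.8 -0.3 -0.2] q6 2.202570374302148
```

View pics/above.png

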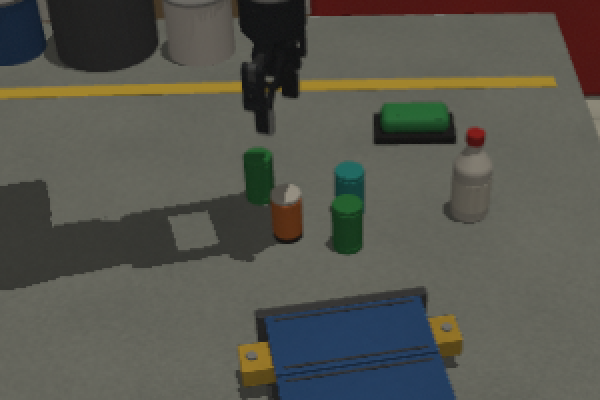

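The view shows the marker upright at crop (287,213), with the gripper above it and the neighbours clear. I descend and grip gently.

Emit:
servo_tool(
  rows=[
    [[3,3,40],0,0.8],
    [[3,3,80],0,0.8],
    [[3,3,115],0,0.8],
    [[3,3,135],0,0.8],
    [[3,3,144],0,0.8],
    [[3,3,144],0,0.8],
    [[3,3,144],0,0.8],
  ],
)

```text
t: 6.25
tcp_pos: [0.492, 0.2533, 0.2059]
tool_rot: [0.985, -0.175, -0.001, -0.0]
force: [-0.6, -0.3, 0.8]
finger_gap: 0.901
```

Emit:
servo_tool(
  rows=[
    [[0,0,0],0,0.4],
    [[0,0,0],0,0.1],
    [[0,0,0],0,-0.3],
    [[0,0,0],0,-0.6],
    [[0,0,0],0,-0.6],
    [[0,0,0],0,-0.6],
    [[0,0,0],0,-0.6],
  ],
  force=30,
)

```text
t: 6.95
tcp_pos: [0.4925, 0.2536, 0.2072]
tool_rot: [0.985, -0.175, 0.0, -0.001]
force: [-0.2, -0.5, 7.5]
finger_gap: 0.462
```

```bash
python3 d.py "[.491,.255,.205]"
python3 - <<'E'
from h import *
a=snapshot("side");cv2.imwrite("pics/grip.png",a["image"][60:260,80:380].repeat(2,0).repeat(2,1))
E
```

```text
t 6.95 pos [0.4925 0.2536 0.2072] shift mm [-1.9 -0.8  2.2] jaw yaw -110.1 gap 0.46197786851347394 F [-0.2 -0.5  7.5] q6 2.1941637834562724
```

View pics/grip.png

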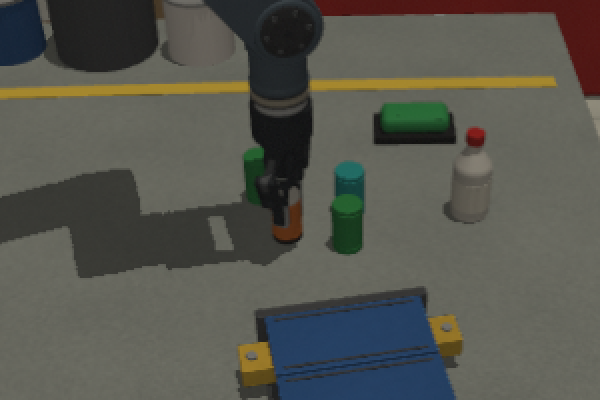

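The fingers stopped at 39 mm, which is the marker's diameter. I lift and carry it.

Emit:
servo_tool(
  rows=[
    [[0,0,-20],0,-0.6],
    [[0,0,-50],0,-0.6],
    [[0,0,-90],0,-0.6],
    [[0,0,-120],0,-0.6],
    [[0,0,-130],0,-0.6],
    [[0,0,-130],0,-0.6],
  ],
)

```text
t: 7.6
tcp_pos: [0.4924, 0.2535, 0.3384]
tool_rot: [0.985, -0.175, 0.002, -0.002]
force: [1.1, -0.8, -2.1]
finger_gap: 0.457
```

```bash
python3 d.py "[.568,.0125,.325]"
```

```text
t 7.6 pos [0.4924 0.2535 0.3384] shift mm [153.9 200.3  13.1] jaw yaw -110.1 gap 0.4573365695347933 F [ 1.1 -0.8 -2.1] q6 2.1945367682437507
```

Emit:
servo_tool(
  rows=[
    [[16,20,0],0,-0.6],
    [[42,54,0],0,-0.6],
    [[68,88,0],0,-0.6],
    [[94,122,0],0,-0.6],
    [[118,154,0],0,-0.6],
    [[138,180,0],0,-0.6],
    [[154,200,0],0,-0.6],
    [[154,200,0],0,-0.6],
  ],
)

```text
t: 8.4
tcp_pos: [0.5689, 0.0095, 0.3357]
tool_rot: [0.984, -0.177, 0.001, -0.001]
force: [-0.4, 0.3, -2.0]
finger_gap: 0.461
```

Emit:
servo_tool(
  rows=[
    [[0,0,0],0,-0.6],
    [[0,0,0],0,-0.6],
  ],
)

```text
t: 8.6
tcp_pos: [0.5681, 0.01, 0.3338]
tool_rot: [0.984, -0.177, -0.001, -0.001]
force: [-0.1, 0.3, -1.6]
finger_gap: 0.459
```

```bash
python3 d.py "[.568,.0125,.275]"
python3 - <<'E'
from h import *
a=snapshot("side");P=cloud(a);hsv=cv2.cvtColor(a["image"],cv2.COLOR_BGR2HSV)
m=(cv2.inRange(hsv,(4,150,60),(16,255,255))>0)&(a["z_map"]>0);p=P[m];print(m.sum(),p.min(0),p.max(0),np.median(p,0))
cv2.imwrite("pics/carry.png",a["image"][100:350,130:430].repeat(2,0).repeat(2,1))
E
```

```text
t 8.6 pos [0.5681 0.01   0.3338] shift mm [-0.8 -2.2 58.9] jaw yaw -110.4 gap 0.45855674426538423 F [-0.1  0.3 -1.6] q6 1.7448243726249915
200 [ 0.54713106 -0.00888084 -0.74169231] [1.85948157 2.073248   0.18949191] [ 0.57417629 -0.00283515  0.15039073]
```

View pics/carry.png

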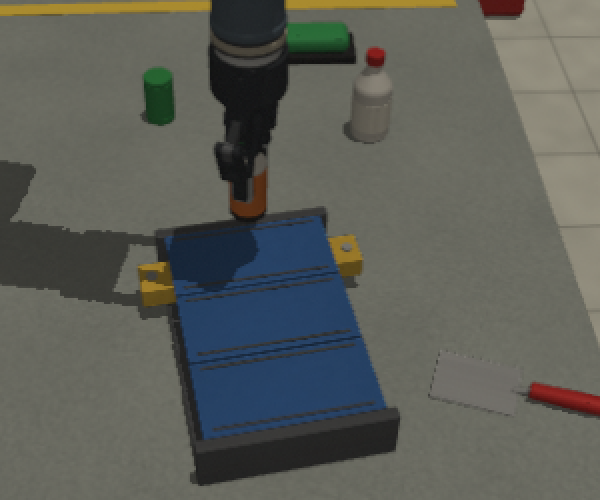

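The marker hangs upright over the braced bay and the bottle is standing. I lower it.

Emit:
servo_tool(
  rows=[
    [[-1,-2,25],0,-0.6],
    [[-1,-2,45],0,-0.6],
    [[-1,-2,56],0,-0.6],
    [[-1,-2,60],0,-0.6],
    [[-1,-2,62],0,-0.6],
    [[-1,-2,62],0,-0.6],
  ],
)

```text
t: 9.25
tcp_pos: [0.5681, 0.0129, 0.2728]
tool_rot: [0.984, -0.176, -0.0, -0.001]
force: [-0.7, -0.2, -2.3]
finger_gap: 0.458
```

Emit:
servo_tool(
  rows=[
    [[0,0,1],0,-0.6],
    [[0,0,2],0,-0.6],
    [[0,0,3],0,-0.6],
    [[0,0,3],0,-0.6],
  ],
)

```text
t: 9.65
tcp_pos: [0.5681, 0.0129, 0.2699]
tool_rot: [0.984, -0.176, -0.0, -0.001]
force: [0.3, 0.8, -1.6]
finger_gap: 0.459
```

Emit:
servo_tool(
  rows=[
    [[0,0,1],0,-0.6],
    [[0,0,2],0,-0.6],
    [[0,0,3],0,-0.6],
    [[0,0,3],0,-0.6],
  ],
)

```text
t: 10.05
tcp_pos: [0.5681, 0.0129, 0.2669]
tool_rot: [0.984, -0.176, -0.0, -0.001]
force: [-0.2, 0.7, 1.0]
finger_gap: 0.461
```

The marker has touched down. I settle it slightly and release slowly.

Emit:
servo_tool(
  rows=[
    [[0,0,1],0,-0.3],
    [[0,0,1],0,-0.1],
    [[0,0,1],0,0.0],
    [[0,0,1],0,0.1],
    [[0,0,1],0,0.2],
    [[0,0,1],0,0.4],
    [[0,0,1],0,0.5],
    [[0,0,1],0,0.5],
  ],
)

```text
t: 10.85
tcp_pos: [0.5681, 0.0128, 0.2659]
tool_rot: [0.984, -0.176, -0.0, -0.001]
force: [0.3, 0.8, 0.1]
finger_gap: 0.753
```

Emit:
servo_tool(
  rows=[
    [[0,0,-10],0,0.5],
    [[0,0,-30],0,0.5],
    [[0,0,-60],0,0.5],
    [[0,0,-100],0,0.5],
    [[0,0,-130],0,0.5],
    [[-40,0,-150],0,0.5],
    [[-80,0,-150],0,0.5],
    [[-120,0,-150],0,0.5],
  ],
)

```text
t: 11.65
tcp_pos: [0.4543, 0.0545, 0.4175]
tool_rot: [0.984, -0.176, 0.001, -0.001]
force: [0.0, -0.4, -0.8]
finger_gap: 0.748
```

Emit:
servo_tool(
  rows=[
    [[-40,40,0],0,0.5],
    [[-50,80,0],0,0.5],
    [[-50,120,0],0,0.5],
    [[-50,160,0],0,0.5],
    [[-50,160,0],0,0.5],
  ],
)

```text
t: 12.15
tcp_pos: [0.351, -0.0815, 0.4179]
tool_rot: [0.984, -0.18, 0.002, -0.0]
force: [-0.2, 0.8, 0.1]
finger_gap: 0.752
```

```bash
python3 - <<'E'
from h import *
a=snapshot("side");t=snapshot("top");print(sense()["t"],sense()["tcp_pos"])
cv2.imwrite("pics/end.png",np.hstack([a["image"][60:360,130:430],t["image"][100:400,130:430]]))
P=cloud(t)
m=(abs(P[...,0]-.568)<.05)&(abs(P[...,1]-.0125)<.05)&(P[...,2]>.12)&(P[...,2]<.16);p=P[m];print("top",m.sum(),np.median(p[:,2]),cv2.minAreaRect(p[:,:2].astype(np.float32)*1000))
hsv=cv2.cvtColor(t["image"],cv2.COLOR_BGR2HSV);m=cv2.inRange(hsv,(18,130,90),(32,255,255));k,l,st,ce=cv2.connectedComponentsWithStats(m)
E
```

```text
12.25 [ 0.35156317 -0.07883977  0.4175069 ]
top 330 0.1296642675622393 ((565.2101440429688, 13.541958808898926), (38.26352310180664, 36.71881103515625), 0.5278599262237549)
```

View pics/end.png

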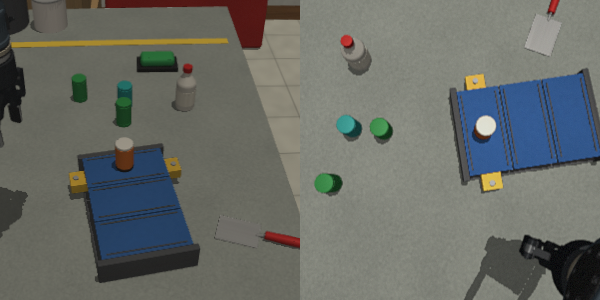

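The marker stands upright, its top at z = 0.130 (0.06 + 0.07 expected) and centred at (0.565, 0.0135), 3 mm from the bay's middle. The bottle and the lookalikes are untouched.

```bash
python3 -c "
from h import *
print(sign_off())"
```

```text
the job is handed in; nothing more can be done
None
```

The braced bay is the one at the panel's larger-y end. I pressed it first with shut fingers, then set the orange marker upright in its middle and handed the job in at about 12.3 s of the 38 s allowed.

- **Press:** the force reached 10.6 N at about 4 mm of travel. The stiffness was about 2.5 N/mm, which matches the brace and not a soft bay.
- **Marker:** the final pictures show it standing clear of the robot. Its top is at 0.130 m as expected, about 3 mm from the bay's middle.
- **Other objects:** the hardener bottle is standing, and the green and turquoise cylinders were not disturbed.

No check failed. The two estimates of the bay's middle differed by about 2 mm, which is within the camera calibration.

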